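# Load the sensor module and index the stage to its next locking hole

## Task

Set the green-based sensor module flat on the black stage between its four yellow stops and let go of it. Then take the red plunger handle, pull it up until its pin is clear, slide the stage along to the next hole of the yellow rail (in front of the alignment head), and let the pin drop fully home there; finish still gripping the handle with the pin home - do not let go at the end. Leave the other two modules and the jar where they are.

Things in the scene. Friction and masses are not known exactly. Their poses are not given: they have to be found in the camera images.
- module_c (a point): centre, half-way up (16 mm above its underside), of the loose sensor module, 70 g, 32 mm tall: green carrier plate 46 (x) x 36 (y) x 5 mm with a silver block 30 (x) x 24 (y) x 27 mm centred on it, black lens disc on top. z up. Lift it by the block, across its 24 mm (y). It starts on the bench (height 0) in any of three places, beside two like modules of other colours
- seat (a point): top face of the black stage plate, 42 mm above the bench, centre of the white mark between the four yellow stops; moves with the stage. z up; +y is the way the stage slides to the next hole. The stops are bars 5 mm high round a clear space 54 (x) x 44 (y) mm: the module goes there with its x along this x, either way round, 4 mm play each side
- handle (a point): centre of the red plunger handle, a bar 40 (x) x 16 (y) x 20 mm, on an ear of the stage, 110 mm from the seat towards -x; axes as the seat. 72 mm above the bench when the pin is home; its underside is 20 mm above the ear, below it only a 10 mm stem and a collar 20 mm wide, 5 mm high. Take it from above across its 16 mm (y). Pushing it along y moves the stage once the pin is out
- next_hole (a point): mouth of the next (middle) of three holes in the yellow index rail, 30 mm above the bench, axes as the seat. Holes are 60 mm apart along y; the pin starts in the first. With the pin home in this hole the handle centre is 42 mm straight above this point. The fixture is fixed; its place and yaw vary. The alignment head, a box 95 mm tall, stands 170 to 235 mm from this hole towards +x
- stage (a joint): travel of the stage along the fixture's y, m: about 0 in the first hole (up to 2 mm play either way), 0.060 in the next hole, 0.120 in the last; slides against about 1.5 N of friction when the pin is out, and is blocked by the pin when the pin is in a hole
- plunger (a joint): lift of the plunger, m: 0 pin home, stop at 0.016. The 8 mm round-ended pin reaches 9 mm into a 12 mm hole, so it is clear of the rail above 0.009 and rests at 0.009 on the rail when it is not over a hole. A spring pulls it down with 4.4 N at 0 and 8 N at 0.016
- module_blue: bystander: like the module but blue carrier and black block; origin at the centre of its underside
- module_white: bystander: like the module but white carrier and brass block; origin at the centre of its underside
- jar: bystander: closed jar, 60 mm wide, 80 mm tall, left of the fixture; origin under its centre
There are look-alikes about, which are no part of the job. Leave any orange or pink look-alike of the part that bears module_c alone.

How it is judged:
By the outcome, as a careful person would: the job done as asked, in the order asked, and still so for the second after the job is handed in, while the arm keeps its last pose, push and grip.
It also fails if it takes over 54 s, if anything falls off the work surface, if the arm or the gripper's body presses on something with over 40 N, if the wrist force passes 120 N, or if a joint passes its speed limit or range.

## Robot

A 7-joint arm with a two-finger parallel gripper is mounted at the origin on the work surface. World frame = base frame: x ahead of the robot, y to its left, z up, the work surface at z = 0. Lengths are in m, angles in rad, forces in N, time in s.
With the tool pointing down it reaches from about 0.4 to 0.875 m from the base axis. Payload 19.3 kg.
Tool frame: the origin (TCP) lies at the very end of the fingers, on their centre line; the grasp point (between the pads) lies 19 mm behind it; z points along the fingers, y is the line along which they close (so a half turn about z gives the same grasp; the last joint's range is limited). The gripper opens to 85 mm and grips with 20 to 120 N. Pads are 22 mm wide; open, the fingers measure 114 mm over their backs; the gripper's body (76 mm by 85 mm) begins 54 mm behind the grasp point. The pads swing forward as they close: fully open they stand 13 mm farther back than shut.
Start: joints at [-1.394, 0.521, -0.036, 1.599, 0.021, 1.021, -0.113], TCP at [0.153, 0.606, 0.194] pointing down, gripper open.
Joint ranges: [-2.91, 2.91], [-0.3, 2.13], [-1.5, 1.42], [0.17, 2.43], [-1.26, 4.41], [0.16, 1.93], [-2.52, 2.52]. Speed limits (rad/s): [1.89, 1.89, 2.39, 2.39, 3.01, 3.01, 3.01].

## Interface

Orientations are given as [roll, pitch, yaw] about the fixed x, y, z axes, in that order (R = Rz(yaw) Ry(pitch) Rx(roll)).
In Python, from workcell import bot gives the robot as it stands. The module is installed in compiled form; this text tells all that it offers.
- The arm moves only by the tool apply_moves, never from a script. Its arguments are lists of equal length, an entry for each row: "claw": the finger opening in m, from 0 to 0.0854; "xyz": the shift along the tool's x, y, z in m, a list of three; "twist": the turn, a rotation vector about the tool's x, y, z in rad, a list of three. A call has 1 to 20 rows; each row shifts and turns the commanded pose from where the row before left it, along the tool's axes as they then stand; what a row does not reach is not made up. A row lasts 1/10 s, in which the tool goes at most 50 mm and 8.59 degrees, less where a joint would pass 70% of its speed; a pose out of reach is approached as far as the arm can. A call with a gripper value outside its range is refused whole. The fingers move at their own pace and stop on an object; "force" is the grip in N (left out, the last holds). Time passes only in rows, so rows that do not move let the fingers close. It gives the time, the measured TCP pose, the force, the opening and the grip force at its end, in the units of the state.
- bot.observe(): the state, without advancing time (a new reading comes with each control period).
- bot.grab_frame(name): name is "scene" or "top" or "wrist"; returns a dict with "img" (480x640x3 uint8, red, green, blue), "vfov" (degrees; the focal length in pixels is half the picture's height over the tangent of half this angle, whatever the lens; pixels are square), "cx", "cy" (the principal point, pixels), "distortion" ([k1, k2, p1, p2, k3] as OpenCV has them; the pictures are not rectified), "view" (4x4, takes a point from world to camera coordinates). Camera axes: x right, y up, looking along -z (the intrinsics and any distortion apply to the point x, -y, -z); pixel columns grow to the right and rows downward; lengths in m; the calibration is good to about 2 mm. A picture is of the moment at which its call begins. There is no depth.
- bot.job_done(): hands the job in; it is judged then, once.
Trained networks look in the newest picture that a camera, given by its name, has taken for a name from the list of things; names that differ only in an ending like _2 or _b are one class to them, and where a whole thing is asked for, a point or a joint stands for the part that bears it (a point fixed in the world has none). Each returns a list of dicts, best first, with "score" (0 to 1); they miss things now and then, are a little off and sometimes report something else, mostly with a low value. They report only what shows in the picture. A call takes as long as a camera call. They do not tell look-alikes from the thing itself.
- bot.find_in(camera, query): "position" ([x, y, z] in m, in world coordinates, good to about 4 mm: the middle of the surface that is visible of it).
The state is a dict: "clock": time; "qpos": joint angles; "qd": joint speeds; "joint_efforts": joint torques, N m; "position": TCP position; "tool_rot": TCP orientation; "force": force on the tool from outside, world axes, zero at the start; "moment": the same for the moment, N m; "grip_width": finger opening in m; "finger_force": force on a finger pad.
Only numpy, scipy, OpenCV 4.12 (cv2) and the standard library are available. Lean on these libraries where they do the work, as an engineer would, in place of code of your own. Each camera call takes 0.05 s, during which the arm holds its last target. There are 200 camera calls.

## Working session

There is one attempt and no reset: what is moved stays moved. The work goes in short steps, Python scripts to look and compute and a tool call to move; the robot and the scene stay as the last step left them, time stands still between calls to the robot, and variables do not carry over. Pictures are saved under pics/ and viewed, at most 10 in all, crops included, and the job is handed in when it is done.

Besides the shell and the picture viewer there is one more tool, called after "Request:" in YAML: its name, and indented under it one key for each argument. apply_moves: Moves the arm, as the interface text tells. Its arguments: {"type":"object","properties":{"claw":{"type":"array"},"xyz":{"type":"array"},"twist":{"type":"array"},"force":{"type":"number"}},"required":["claw","xyz","twist"]}

```bash
mkdir -p pics
cat > h.py <<'E'
import numpy as np, cv2
from workcell import bot
def grab(cam,name=None):
    f=bot.grab_frame(cam)
    if name: cv2.imwrite('pics/'+name,cv2.cvtColor(f['img'],cv2.COLOR_RGB2BGR))
    h=f['img'].shape[0]; fl=h/2/np.tan(np.radians(f['vfov'])/2)
    f['K']=np.array([[fl,0,f['cx']],[0,fl,f['cy']],[0,0,1]]); f['D']=np.array(f['distortion'],float); f['V']=np.array(f['view'])
    return f
def pix2w(f,uv,z):
    p=cv2.undistortPoints(np.array(uv,float).reshape(-1,1,2),f['K'],f['D']).reshape(-1,2)
    R=f['V'][:3,:3]; c=-R.T@f['V'][:3,3]
    d=np.c_[p[:,0],-p[:,1],-np.ones(len(p))]@R
    return c+d*((z-c[2])/d[:,2])[:,None]
def w2pix(f,P):
    q=(f['V'][:3,:3]@np.array(P,float).reshape(-1,3).T).T+f['V'][:3,3]
    q=q*[1,-1,-1]
    return cv2.projectPoints(q,np.zeros(3),np.zeros(3),f['K'],f['D'])[0].reshape(-1,2)
E
python3 - <<'E'
from h import *
for c in ['top','scene']:
    f=grab(c,c+'0.png')
    print(c,'cam',-f['V'][:3,:3].T@f['V'][:3,3])
    for q in ['module_c','seat','handle','next_hole','module_blue','module_white','jar']:
        for r in bot.find_in(c,q)[:3]: print(q,np.round(r['position'],4),round(r['score'],2))
print(bot.observe())
E
```

```text
top cam [ 0.33952339 -0.00352556  1.47267375]
module_c [ 0.4614 -0.2425  0.0167] 0.77
module_c [ 0.4127 -0.331   0.0195] 0.71
module_c [ 0.5569 -0.2401  0.0145] 0.5
seat [ 0.4756 -0.427   0.0234] 0.74
seat [0.566  0.0481 0.0442] 0.64
handle [0.4674 0.0662 0.082 ] 0.41
next_hole [0.5655 0.0937 0.0246] 0.9
module_blue [0.5622 0.0495 0.0432] 0.68
module_blue [ 0.5901 -0.3342  0.0222] 0.66
module_white [ 0.4768 -0.4244  0.0197] 0.56
jar [0.4832 0.4141 0.082 ] 0.7
scene cam [ 1.29665513 -0.11693083  0.64937344]
module_c [ 0.5648 -0.2398  0.0186] 0.94
module_c [ 0.421  -0.3295  0.0141] 0.63
module_c [ 0.477  -0.2432  0.0155] 0.55
seat [0.5724 0.0415 0.0411] 0.9
handle [0.4832 0.0644 0.0806] 0.46
next_hole [0.5952 0.081  0.0259] 0.65
module_blue [ 0.6091 -0.3383  0.0193] 0.75
module_white [ 0.4782 -0.4226  0.0162] 0.64
module_white [0.504  0.4146 0.0591] 0.56
module_white [0.4888 0.0626 0.0854] 0.16
jar [0.504  0.4127 0.0549] 0.55
{'clock': 0.8, 'qpos': array([-1.39422421,  0.52139379, -0.03629204,  1.59950794,  0.0212024 ,
        1.02106524, -0.11283265]), 'qd': array([ 0.00098268, -0.00172128, -0.00013146,  0.00076271,  0.0001993 ,
       -0.0013812 , -0.00034555]), 'joint_efforts': array([-1.58107387e-04, -9.26795125e+01,  1.97900780e+00, -3.70231426e+01,
        1.82643172e-02,  2.27402692e-03, -1.79822160e-05]), 'position': array([0.15270015, 0.60605903, 0.19399189]), 'tool_rot': array([3.14158197e+00, 3.41645231e-06, 2.89473947e+00]), 'force': array([ 0.23575162,  1.21075896, -0.38269123]), 'moment': array([-0.04176691,  0.0121099 , -0.00761933]), 'finger_force': 0.0, 'grip_width': 0.0855096196432375}
```

View pics/top0.png

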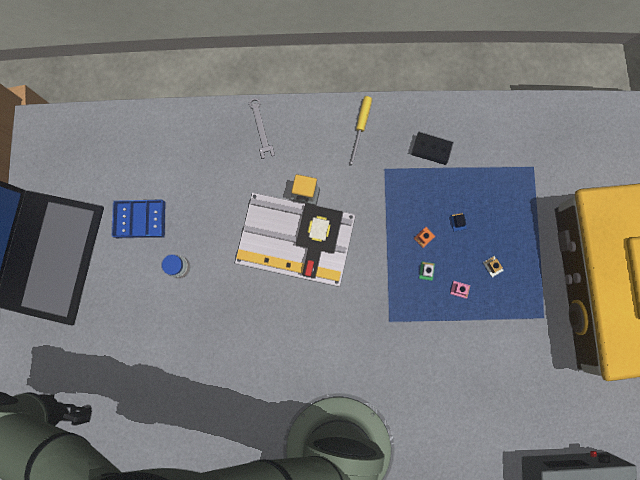

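View pics/scene0.png

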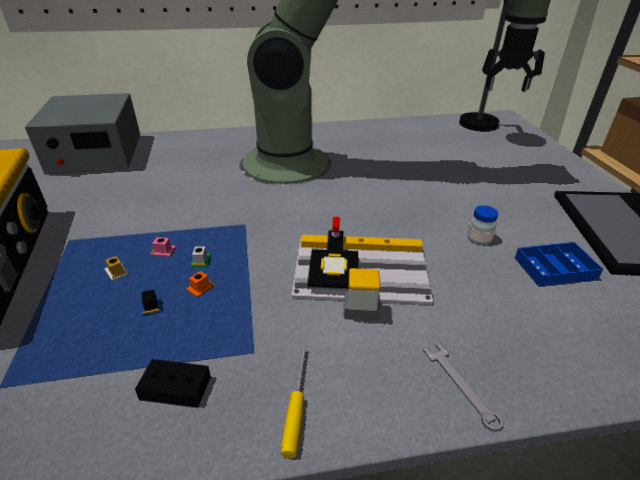

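The top view shows the green module at about (428,270), the seat at (319,229), the handle at (309,268), and free holes at (290,265) and (266,260). I'll enlarge the key areas.

Run:
```python
import cv2,numpy as np
i=cv2.imread('pics/top0.png')
a=cv2.resize(i[170:295,225:365],None,fx=4.2,fy=4.2,interpolation=cv2.INTER_CUBIC)
b=cv2.resize(i[250:290,408:448],None,fx=5,fy=5,interpolation=cv2.INTER_CUBIC)
o=np.zeros((525,790,3),np.uint8);o[:a.shape[0],:a.shape[1]]=a;o[:200,590:790]=b
cv2.imwrite('pics/z.png',o)
```

```text
(no output)
```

View pics/z.png

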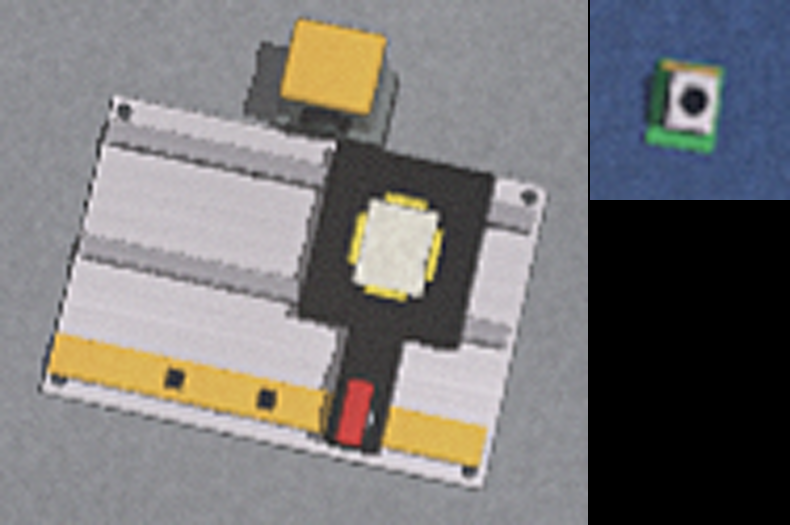

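Run:
```python
from h import *
f=grab('top')
Z=lambda X,Y:(225+(X+.5)/4.2-.5,170+(Y+.5)/4.2-.5)
seat=pix2w(f,[Z(396,247)],.042)[0]
han=pix2w(f,[Z(355,412)],.082)[0]
H=pix2w(f,[Z(267,399),Z(175,378)],.03)
y=H[1]-H[0];print('seat',seat,'handle',han,'holes',H,'d',np.linalg.norm(y),'yaw from holes',np.degrees(np.arctan2(-y[0],y[1])))
d=seat-han;print('dist',np.linalg.norm(d[:2]),'yaw seat-handle',np.degrees(np.arctan2(d[1],d[0])))
c=pix2w(f,[Z(113,97),Z(545,188),Z(480,485),Z(42,388)],.01);print(c)
for a,b in((0,1),(3,2),(3,0),(2,1)):
    e=c[b]-c[a];print(np.linalg.norm(e),np.degrees(np.arctan2(e[1],e[0])))
q=lambda X,Y:(408+(X-590)/5,250+Y/5)
print('module',pix2w(f,[q(693,100)],.032), pix2w(f,[q(646,148),q(716,152),q(722,66)],.005))
# color segment of block? yaw estimate of green plate edges
```

```text
seat [0.57871522 0.04079133 0.042     ] handle [0.47094761 0.06577473 0.082     ] holes [[0.48499245 0.12388095 0.03      ]
 [0.49927374 0.18220694 0.03      ]] d 0.06004894870979789 yaw from holes -13.758352168417744
dist 0.11062561182530306 yaw seat-handle -13.05212171313276
[[ 0.68701939  0.22581921  0.01      ]
 [ 0.62099261 -0.05508476  0.01      ]
 [ 0.42987818 -0.00960993  0.01      ]
 [ 0.49639042  0.2708161   0.01      ]]
0.2885594879047477 -103.22732378228403
0.2882058961279855 -103.34301413051514
0.19586761600999592 -13.281243178508857
0.19645020581007813 -13.384381797933473
module [[ 0.46412798 -0.2468576   0.032     ]] [[ 0.44112774 -0.22513865  0.005     ]
 [ 0.43826929 -0.262714    0.005     ]
 [ 0.48452515 -0.2678157   0.005     ]]
```

Everything agrees: the seat-to-handle distance is 0.110 m, the hole pitch is 0.060 m, and the fixture yaw is about −13.3°. The module is at (0.463, −0.2465) with yaw of about −5.5°. I'll move now.

Request:
apply_moves:
  claw: [0.085,0.085,0.085,0.085,0.085,0.085,0.085,0.085,0.085]
  xyz:
    - [-0.0376,-0.0141,0]
    - [-0.0376,-0.0141,0]
    - [-0.0376,-0.0141,0]
    - [-0.0376,-0.0141,0]
    - [-0.0376,-0.0141,0]
    - [-0.0376,-0.0141,0]
    - [-0.0376,-0.0141,0]
    - [-0.0376,-0.0141,0]
    - [-0.0376,-0.0141,0]
  twist:
    - [0,0,0]
    - [0,0,0]
    - [0,0,0]
    - [0,0,0]
    - [0,0,0]
    - [0,0,0]
    - [0,0,0]
    - [0,0,0]
    - [0,0,0]

```text
clock: 1.75
position: [0.4511, 0.3993, 0.1942]
tool_rot: [3.141, 0.0, 2.895]
force: [0.2, 0.9, 0.6]
grip_width: 0.0847
finger_force: 0.0
```

```bash
python3 -c "
from h import *
print(bot.observe()['qpos'])"
```

```text
[-0.84054357  0.48510692  0.02534135  1.6643486  -0.0141511   0.99200813
  0.51365555]
```

Request:
apply_moves:
  claw: [0.06,0.06,0.06,0.06,0.06,0.06,0.06,0.06,0.06,0.06,0.06,0.06,0.06,0.06,0.06,0.06,0.06,0.06,0.06]
  xyz:
    - [-0.0112,-0.0389,0]
    - [-0.0112,-0.0389,0]
    - [-0.0112,-0.0389,0]
    - [-0.0112,-0.0389,0]
    - [-0.0112,-0.0389,0]
    - [-0.0112,-0.0389,0]
    - [-0.0112,-0.0389,0]
    - [-0.0112,-0.0389,0]
    - [-0.0112,-0.0389,0]
    - [-0.0112,-0.0389,0]
    - [-0.0112,-0.0389,0]
    - [-0.0112,-0.0389,0]
    - [-0.0112,-0.0389,0]
    - [-0.0112,-0.0389,0]
    - [-0.0112,-0.0389,0]
    - [-0.0112,-0.0389,0]
    - [0,0,0.03]
    - [0,0,0.03]
    - [0,0,0]
  twist:
    - [0,0,0]
    - [0,0,0]
    - [0,0,0]
    - [0,0,0]
    - [0,0,0]
    - [0,0,0]
    - [0,0,0]
    - [0,0,0]
    - [0,0,0]
    - [0,0,0]
    - [0,0,0]
    - [0,0,0]
    - [0,0,0]
    - [0,0,0]
    - [0,0,0]
    - [0,0,0]
    - [0,0,-0.075]
    - [0,0,-0.075]
    - [0,0,0]

```text
clock: 3.65
position: [0.4697, -0.2464, 0.1313]
tool_rot: [3.14, -0.005, 3.046]
force: [-0.1, -0.2, 0.8]
grip_width: 0.0604
finger_force: 0.0
```

Run:
```python
from h import *
f=grab('wrist','w1.png')
o=bot.observe();print(o['qpos'],o['position'],o['tool_rot'])
print(w2pix(f,[[.463,-.2465,.032],[.463,-.2465,.005]]))
```

```text
[ 0.22758863  0.46170246  0.19268657  1.91168199 -0.1212699   0.78201279
  1.95920029] [ 0.47070527 -0.24679129  0.13330562] [ 3.14084262e+00 -2.59557341e-03  3.04299363e+00]
[[319.75345815 221.78315167]
 [319.6297776  214.08398312]]
```

View pics/w1.png

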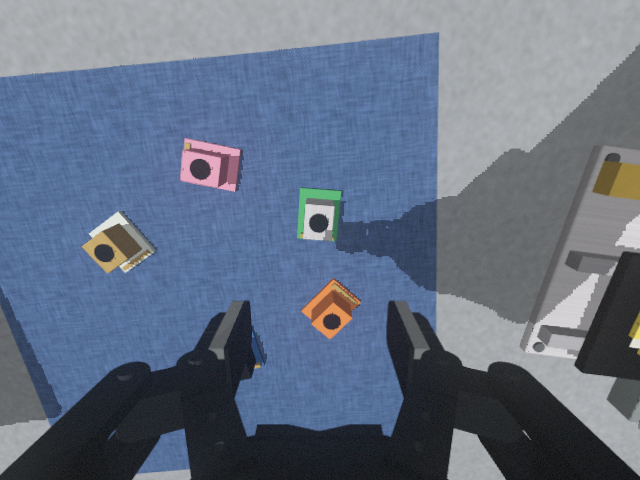

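The green module's lens is at (319,223), against a prediction of (320,222). The orange look-alike at (333,310) is clear of where the fingers will go. Next I'll refine yaw from the image.

Run:
```python
from h import *
f=grab('wrist')
im=f['img'].astype(int); r,g,b=im[...,0],im[...,1],im[...,2]
m=((g>r*1.3)&(g>b*1.1)&(g>50)).astype(np.uint8)
m[:170]=0;m[260:]=0;m[:,:280]=0;m[:,360:]=0
m2=((np.abs(r-g)<40)&(g>60)&(g>=b*0.75)).astype(np.uint8)
ys,xs=np.nonzero(m);print(len(xs),xs.min(),xs.max(),ys.min(),ys.max())
# full plate outline: hull of green; lines left & top & right
P=pix2w(f,np.c_[xs,ys],.005)[:,:2]
rect=cv2.minAreaRect(P.astype(np.float32));print(rect)
print('lens',pix2w(f,[[319,223]],.032))
```

```text
833 298 341 186 238
((0.4633316695690155, -0.2476862072944641), (0.036173123866319656, 0.046335406601428986), 80.0360107421875)
lens [[ 0.46568432 -0.24773505  0.032     ]]
```

Request:
apply_moves:
  claw: [0.05,0.05,0.05,0.05,0.05,0.05,0.05]
  xyz:
    - [0.0066,-0.0014,0]
    - [0,0,0.03]
    - [0,0,0.03]
    - [0,0,0.03]
    - [0,0,0.02]
    - [0,0,0.015]
    - [0,0,0]
  twist:
    - [0,0,0]
    - [0,0,0.047]
    - [0,0,0]
    - [0,0,0]
    - [0,0,0]
    - [0,0,0]
    - [0,0,0]

```text
clock: 4.45
position: [0.4644, -0.2476, 0.0088]
tool_rot: [3.142, -0.001, 2.997]
force: [0.3, -0.0, 0.1]
grip_width: 0.0498
finger_force: 0.0
```

Run:
```python
from h import *
f=grab('wrist','w2.png')
o=bot.observe();print(o['position'],o['tool_rot'],o['force'])
```

```text
[ 0.46488793 -0.24788892  0.00974717] [-3.14135789e+00  1.61590095e-04  2.99705580e+00] [ 0.02912372 -0.12300768  0.28702456]
```

View pics/w2.png

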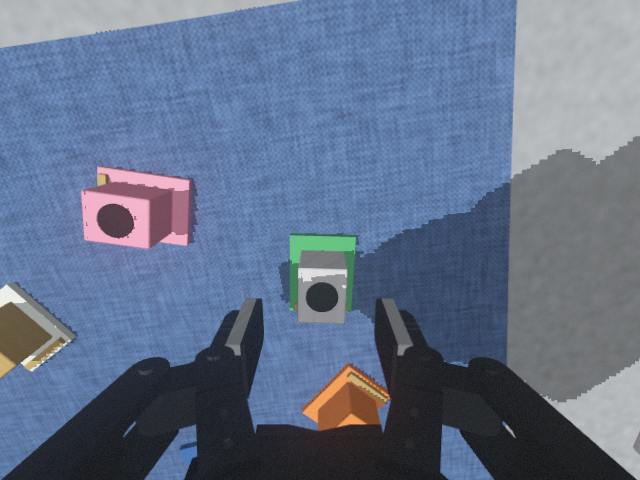

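The module is aligned and centred between the pads at (322,295). I'll close on it and lift a little.

Request:
apply_moves:
  claw: [0.01,0.01,0.01,0.01,0.01,0.01,0.01,0.01,0.01]
  xyz:
    - [0,0,0.001]
    - [0,0,0]
    - [0,0,0]
    - [0,0,0]
    - [0,0,0]
    - [0,0,0]
    - [0,0,-0.01]
    - [0,0,-0.02]
    - [0,0,-0.02]
  twist:
    - [0,0,0]
    - [0,0,0]
    - [0,0,0]
    - [0,0,0]
    - [0,0,0]
    - [0,0,0]
    - [0,0,0]
    - [0,0,0]
    - [0,0,0]
  force: 30

```text
clock: 5.4
position: [0.4646, -0.2478, 0.059]
tool_rot: [3.142, -0.001, 2.998]
force: [0.3, -0.6, 0.2]
grip_width: 0.0101
finger_force: 0.0
```

The fingers closed on nothing. I'll look before trying again.

Run:
```python
from h import *
f=grab('wrist','w3.png')
o=bot.observe();print(o['position'])
R=cv2.Rodrigues(np.array([0,0,0.]))[0]
print('tcp px',w2pix(f,[o['position']]), 'cam',-f['V'][:3,:3].T@f['V'][:3,3])
print('pred module top',w2pix(f,[[.464,-.2475,.032]]))
t=grab('top','t3.png')
print('top tcp',w2pix(t,[o['position']]))
i=cv2.imread('pics/w3.png');c=cv2.resize(cv2.imread('pics/t3.png')[225:325,370:500],(416,320),interpolation=cv2.INTER_CUBIC)
a=cv2.resize(i,(384,288)); o=np.zeros((320,800,3),np.uint8);o[:288,:384]=a;o[:,384:]=c;cv2.imwrite('pics/c3.png',o)
```

```text
[ 0.46596634 -0.24849582  0.06195346]
tcp px [[320.89822564 283.21920889]] cam [ 0.38455842 -0.23789118  0.23904419]
pred module top [[321.74933669 259.99420112]]
top tcp [[431.1132371  268.24375986]]
```

View pics/c3.png

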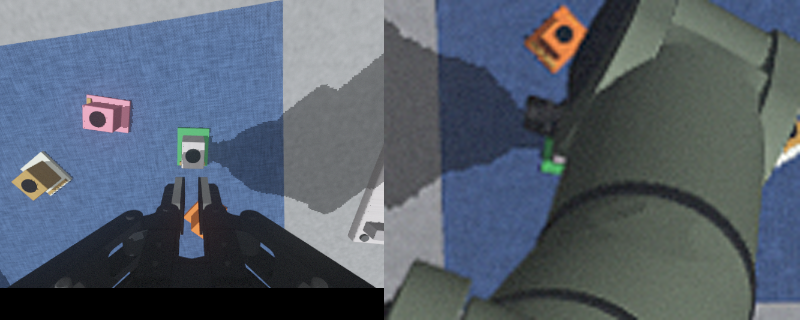

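Request:
apply_moves:
  claw: [0.05,0.05]
  xyz:
    - [0,0,0]
    - [0,0,0]
  twist:
    - [0,0,0]
    - [0,0,0]

```text
clock: 5.7
position: [0.4646, -0.2476, 0.0577]
tool_rot: [3.141, -0.001, 2.998]
force: [-0.6, 0.8, 0.1]
grip_width: 0.0382
finger_force: 0.0
```

Run:
```python
from h import *
from scipy.spatial.transform import Rotation as Ro
f=grab('wrist')
o=bot.observe();p=o['position'];T=Ro.from_euler('xyz',o['tool_rot']).as_matrix()
print(p,o['grip_width'])
V=f['V']; M=V[:3,:3]@T; print('tool->cam R',M.round(3),'TCP in cam',(V[:3,:3]@p+V[:3,3]).round(4),'f',f['K'][0,0],f['D'])
for dz in (0,-.005,-.01,-.02,-.03): print(dz,w2pix(f,[p+T@[0,s*.025,dz] for s in(-1,1)]).round(0).tolist())
```

```text
[ 0.46448924 -0.24758935  0.05755572] 0.04573240038884626
tool->cam R [[ 0.     1.     0.   ]
 [ 0.949 -0.     0.315]
 [ 0.315  0.    -0.949]] TCP in cam [ 0.0017 -0.0199 -0.1963] f 352.7997208908664 [0.02160242 0.         0.         0.         0.        ]
0 [[277.0, 278.0], [367.0, 278.0]]
-0.005 [[276.0, 282.0], [368.0, 282.0]]
-0.01 [[275.0, 286.0], [369.0, 286.0]]
-0.02 [[272.0, 295.0], [372.0, 295.0]]
-0.03 [[270.0, 304.0], [375.0, 304.0]]
```

Request:
apply_moves:
  claw: [0.03,0.03,0.03]
  xyz:
    - [0,0,0.01]
    - [0,0,0]
    - [0,0,0]
  twist:
    - [0,0,0]
    - [0,0,0]
    - [0,0,0]

```text
clock: 6.05
position: [0.4644, -0.2476, 0.0473]
tool_rot: [3.141, -0.001, 2.998]
force: [-0.4, 0.4, -0.1]
grip_width: 0.0302
finger_force: 0.0
```

Run:
```python
from h import *
from scipy.spatial.transform import Rotation as Ro
o=bot.observe();p=o['position'];T=Ro.from_euler('xyz',o['tool_rot']).as_matrix()
print(p,o['grip_width'])
out=np.zeros((600,800,3),np.uint8)
for k,c in enumerate(['wrist','scene']):
    f=grab(c); i=cv2.cvtColor(f['img'],cv2.COLOR_RGB2BGR)
    u=w2pix(f,[p])[0]; print(c,u)
    s=4 if c=='wrist' else 8; w=400/s;h=600/s
    x0,y0=int(u[0]-w/2),int(u[1]-h/2); 
    y0=min(y0,480-int(h))
    a=cv2.resize(i[y0:y0+int(h),x0:x0+int(w)],(400,600),interpolation=cv2.INTER_CUBIC)
    for dz,col in((0,(0,0,255)),(-.01,(0,255,0)),(-.02,(255,0,0)),(-.03,(255,255,0))):
        q=w2pix(f,[p+T@[0,sg*.015,dz] for sg in(-1,1)])
        for v in q: cv2.circle(a,tuple(int(t) for t in ((v-[x0,y0]+.5)*s)),3,col,-1)
    out[:,400*k:400*k+400]=a
cv2.imwrite('pics/c4.png',out)
```

```text
[ 0.46439924 -0.24763972  0.0473107 ] 0.030237541373840292
wrist [321.81668279 278.64178103]
scene [196.41051992 244.43546866]
```

View pics/c4.png

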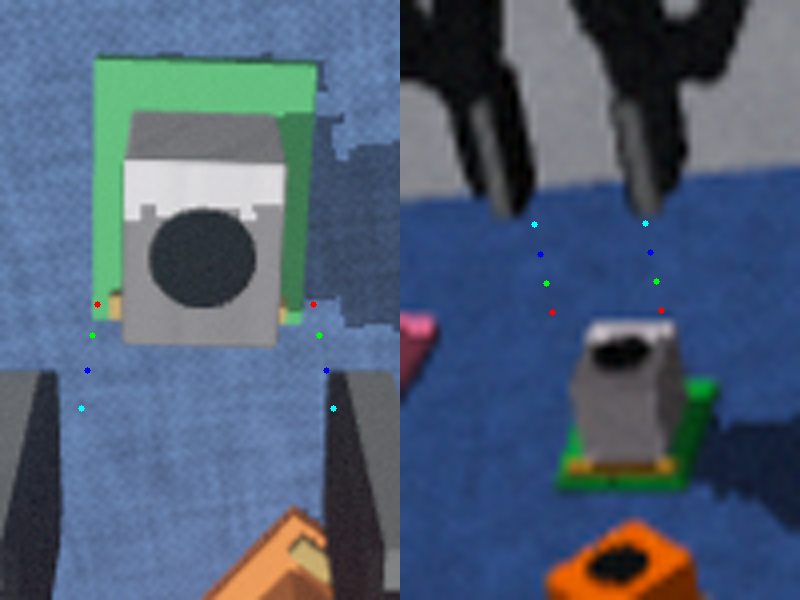

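The reported TCP sits about 30 mm beyond the visible fingertips in both cameras, so the fingers closed above the block. I'll solve for the real tip offset.

Run:
```python
from h import *
from scipy.spatial.transform import Rotation as Ro
o=bot.observe();p=o['position'];T=Ro.from_euler('xyz',o['tool_rot']).as_matrix()
fw=grab('wrist');fs=grab('scene')
uw=w2pix(fw,[p])[0];us=w2pix(fs,[p])[0]
x0,y0=int(uw[0]-50),min(int(uw[1]-75),330)
for x in(.011,-.011):
  print(x)
  for dz in(-.015,-.02,-.025,-.03,-.035,-.04):
    qw=(w2pix(fw,[p+T@[x,s*.015,dz] for s in(-1,1)])-[x0,y0]+.5)*4
    x1,y1=int(us[0]-25),int(us[1]-37.5)
    qs=(w2pix(fs,[p+T@[x,s*.015,dz] for s in(-1,1)])-[x1,y1]+.5)*8+[400,0]
    print(dz,qw.round().tolist(),qs.round().tolist())
```

```text
0.011
-0.015 [[88.0, 273.0], [325.0, 274.0]] [[551.0, 245.0], [660.0, 243.0]]
-0.02 [[85.0, 289.0], [329.0, 289.0]] [[548.0, 230.0], [657.0, 229.0]]
-0.025 [[82.0, 306.0], [332.0, 306.0]] [[545.0, 215.0], [654.0, 214.0]]
-0.03 [[79.0, 324.0], [336.0, 324.0]] [[542.0, 200.0], [652.0, 199.0]]
-0.035 [[75.0, 343.0], [341.0, 343.0]] [[538.0, 186.0], [649.0, 184.0]]
-0.04 [[72.0, 363.0], [345.0, 363.0]] [[535.0, 171.0], [646.0, 169.0]]
-0.011
-0.015 [[92.0, 428.0], [320.0, 428.0]] [[534.0, 292.0], [645.0, 290.0]]
-0.02 [[89.0, 448.0], [323.0, 448.0]] [[531.0, 277.0], [642.0, 276.0]]
-0.025 [[86.0, 468.0], [327.0, 468.0]] [[528.0, 262.0], [640.0, 261.0]]
-0.03 [[83.0, 490.0], [331.0, 490.0]] [[525.0, 247.0], [637.0, 246.0]]
-0.035 [[80.0, 513.0], [335.0, 513.0]] [[521.0, 232.0], [634.0, 231.0]]
-0.04 [[77.0, 537.0], [339.0, 537.0]] [[518.0, 217.0], [631.0, 216.0]]
```

Request:
apply_moves:
  claw: [0.05,0.05,0.05,0.05,0.05,0.05,0.05,0.05]
  xyz:
    - [0,0,0]
    - [0,0,0]
    - [0,0,0.02]
    - [0,0,0.02]
    - [0,0,0.015]
    - [0,0,0.01]
    - [0,0,0.005]
    - [0,0,0]
  twist:
    - [0,0,0]
    - [0,0,0]
    - [0,0,0]
    - [0,0,0]
    - [0,0,0]
    - [0,0,0]
    - [0,0,0]
    - [0,0,0]

```text
clock: 7.05
position: [0.4647, -0.2477, -0.0222]
tool_rot: [3.141, -0.0, 2.998]
force: [-0.3, -0.4, 0.5]
grip_width: 0.0497
finger_force: 0.0
```

Request:
apply_moves:
  claw: [0.01,0.01,0.01,0.01]
  xyz:
    - [0,0,0.004]
    - [0,0,0]
    - [0,0,0]
    - [0,0,0]
  twist:
    - [0,0,0]
    - [0,0,0]
    - [0,0,0]
    - [0,0,0]
  force: 30

```text
clock: 7.45
position: [0.465, -0.2478, -0.0257]
tool_rot: [-3.141, 0.0, 2.998]
force: [-0.3, -0.2, -0.5]
grip_width: 0.0232
finger_force: 29.8
```

Grasped: the opening is 23 mm at 30 N. I'll lift it and carry it over the seat.

Request:
apply_moves:
  claw: [0.01,0.01,0.01,0.01,0.01,0.01,0.01,0.01,0.01,0.01,0.01,0.01,0.01,0.01]
  xyz:
    - [0,0,-0.02]
    - [0,0,-0.04]
    - [0,0,-0.04]
    - [0,0,-0.02]
    - [-0.0089,0.0377,0]
    - [-0.0089,0.0377,0]
    - [-0.0089,0.0377,0]
    - [-0.0089,0.0377,0]
    - [-0.0089,0.0377,0]
    - [-0.0089,0.0377,0]
    - [-0.0089,0.0377,0]
    - [-0.0089,0.0377,0]
    - [0,0,0]
    - [0,0,0]
  twist:
    - [0,0,0]
    - [0,0,0]
    - [0,0,0]
    - [0,0,0]
    - [0,0,0]
    - [0,0,0]
    - [0,0,0]
    - [0,0,0]
    - [0,0,0]
    - [0,0,0]
    - [0,0,0]
    - [0,0,0]
    - [0,0,0.089]
    - [0,0,0]

```text
clock: 8.85
position: [0.5784, 0.0414, 0.0939]
tool_rot: [-3.141, -0.0, 2.909]
force: [-0.5, -1.4, -1.2]
grip_width: 0.0239
finger_force: 29.8
```

Run:
```python
from h import *
f=grab('wrist','w5.png')
o=bot.observe();p=o['position'];print(p,o['tool_rot'],o['grip_width'],o['finger_force'])
a=np.radians(-13.3);X=np.array([np.cos(a),np.sin(a)]);Y=np.array([-X[1],X[0]])
i=cv2.imread('pics/w5.png');s=np.array([.5787,.0408])
def box(c,hx,hy,z,col):
    q=w2pix(f,[np.r_[c+X*u*hx+Y*v*hy,z] for u,v in((1,1),(1,-1),(-1,-1),(-1,1))])
    cv2.polylines(i,[np.int32(q)],True,col,1)
box(s,.027,.022,.042,(0,0,255))
zb=p[2]+.0257
box(p[:2],.023,.018,zb+.005,(255,0,255)); box(p[:2],.015,.012,zb+.032,(255,255,0))
h=s-.11*X; box(h,.02,.008,.082,(0,255,255))
cv2.imwrite('pics/w5o.png',i)
```

```text
[0.57828409 0.04031893 0.09397959] [-3.14095163e+00 -1.13731064e-04  2.91045140e+00] 0.023483311021248027 29.8323056101799
```

View pics/w5o.png

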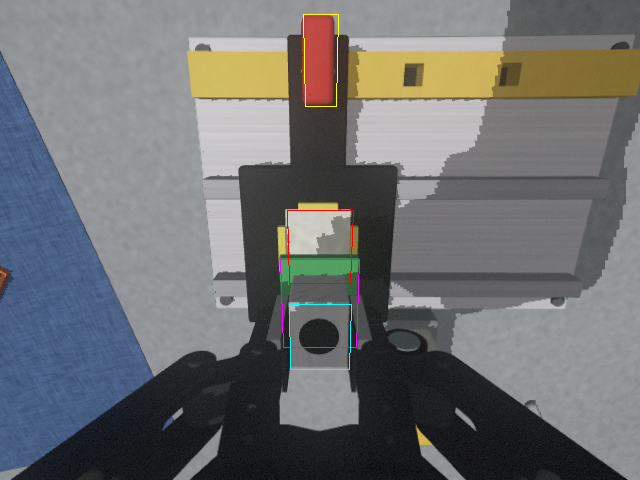

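Module, seat and handle all match the overlays to within 1 mm. I'll lower it.

Request:
apply_moves:
  claw: [0.01,0.01,0.01,0.01,0.01,0.01]
  xyz:
    - [0,0,0.03]
    - [0,0,0.025]
    - [0,0,0.012]
    - [0,0,0.006]
    - [0,0,0.003]
    - [0,0,0]
  twist:
    - [0,0,0]
    - [0,0,0]
    - [0,0,0]
    - [0,0,0]
    - [0,0,0]
    - [0,0,0]

```text
clock: 9.5
position: [0.5789, 0.0403, 0.0185]
tool_rot: [3.141, 0.001, 2.909]
force: [1.0, 0.6, -0.4]
grip_width: 0.0236
finger_force: 29.8
```

Request:
apply_moves:
  claw: [0.01,0.01]
  xyz:
    - [0,0,0.001]
    - [0,0,0]
  twist:
    - [0,0,0]
    - [0,0,0]

```text
clock: 9.7
position: [0.5789, 0.0405, 0.0176]
tool_rot: [3.141, 0.001, 2.909]
force: [-0.1, -0.7, 0.3]
grip_width: 0.0229
finger_force: 29.8
```

Request:
apply_moves:
  claw: [0.01,0.01,0.01]
  xyz:
    - [0,0,0.001]
    - [0,0,0.0005]
    - [0,0,0]
  twist:
    - [0,0,0]
    - [0,0,0]
    - [0,0,0]

```text
clock: 10.0
position: [0.5788, 0.0406, 0.0162]
tool_rot: [3.141, 0.001, 2.909]
force: [-2.6, 0.4, 11.1]
grip_width: 0.0235
finger_force: 31.3
```

It's down, with 11 N of contact. I'll release and lift.

Request:
apply_moves:
  claw: [0.04,0.045,0.045,0.045,0.045,0.045,0.045,0.045]
  xyz:
    - [0,0,0]
    - [0,0,0]
    - [0,0,0]
    - [0,0,-0.01]
    - [0,0,-0.03]
    - [0,0,-0.04]
    - [0,0,-0.02]
    - [0,0,0]
  twist:
    - [0,0,0]
    - [0,0,0]
    - [0,0,0]
    - [0,0,0]
    - [0,0,0]
    - [0,0,0]
    - [0,0,0]
    - [0,0,0]

```text
clock: 10.8
position: [0.5802, 0.0406, 0.1191]
tool_rot: [3.14, 0.005, 2.909]
force: [0.5, 0.3, 0.7]
grip_width: 0.0449
finger_force: 0.0
```

Run:
```python
from h import *
f=grab('wrist','w6.png')
o=bot.observe();p=o['position'];print(p,o['tool_rot'])
a=np.radians(-13.3);X=np.array([np.cos(a),np.sin(a)]);Y=np.array([-X[1],X[0]])
i=cv2.imread('pics/w6.png');s=np.array([.5786,.0403])
def box(c,hx,hy,z,col):
    q=w2pix(f,[np.r_[c+X*u*hx+Y*v*hy,z] for u,v in((1,1),(1,-1),(-1,-1),(-1,1))])
    cv2.polylines(i,[np.int32(q)],True,col,1)
box(s,.023,.018,.047,(255,0,255)); box(s,.015,.012,.074,(255,255,0))
h=s-.11*X; box(h,.02,.008,.082,(0,255,255)); print('handle',h)
im=f['img'].astype(int);r,g,b=im[...,0],im[...,1],im[...,2]
for nm,m,z in(('red',(r>120)&(g<80)&(b<80),.082),('green',(g>1.4*r)&(g>1.25*b)&(g>60),.047)):
    n,l,st,c=cv2.connectedComponentsWithStats(m.astype(np.uint8));k=1+st[1:,4].argmax();y,x=np.nonzero(l==k)
    print(nm,st[k],cv2.minAreaRect(pix2w(f,np.c_[x,y],z)[:,:2].astype(np.float32)))
cv2.imwrite('pics/w6o.png',i)
```

```text
[0.57933341 0.04066469 0.11733821] [3.14034269e+00 2.59197157e-03 2.90879889e+00]
handle [0.47155032 0.06560547]
red [ 304   24   29   79 2133] ((0.4705633521080017, 0.06436892598867416), (0.015203537419438362, 0.03837277740240097), 76.41920471191406)
green [ 294  205   49   59 1129] ((0.5769030451774597, 0.03918458893895149), (0.03560640662908554, 0.04533541202545166), 76.61382293701172)
```

View pics/w6o.png

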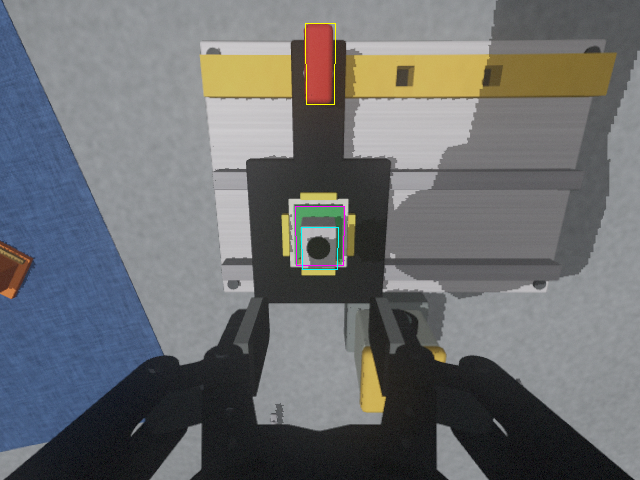

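The module lies flat between the stops, with its lens at (318,247), and the red handle at (320,64) matches the prediction. Next I'll grip the handle.

Request:
apply_moves:
  claw: [0.045,0.045,0.045,0.045,0.045,0.045,0.045,0.045,0.045]
  xyz:
    - [0.0278,-0.0003,0]
    - [0.0278,-0.0003,0]
    - [0.0278,-0.0003,0]
    - [0.0276,-0.0004,0]
    - [0,0,0.03]
    - [0,0,0.03]
    - [0,0,0.025]
    - [0,0,0.012]
    - [0,0,0]
  twist:
    - [0,0,0]
    - [0,0,0]
    - [0,0,0]
    - [0,0,0]
    - [0,0,0]
    - [0,0,0]
    - [0,0,0]
    - [0,0,0]
    - [0,0,0]

```text
clock: 11.75
position: [0.4692, 0.0645, 0.0172]
tool_rot: [-3.14, -0.003, 2.909]
force: [0.2, 0.6, 0.5]
grip_width: 0.0454
finger_force: 0.0
```

Request:
apply_moves:
  claw: [0.005,0.005,0.005,0.005,0.005]
  xyz:
    - [0,0,0]
    - [0,0,0]
    - [0,0,0]
    - [0,0,0]
    - [0,0,0]
  twist:
    - [0,0,0]
    - [0,0,0]
    - [0,0,0]
    - [0,0,0]
    - [0,0,0]
  force: 60

```text
clock: 12.25
position: [0.4709, 0.0651, 0.0197]
tool_rot: [3.141, 0.002, 2.909]
force: [-1.4, 0.1, 4.9]
grip_width: 0.0149
finger_force: 58.7
```

Handle gripped. I'll lift it 12.5 mm; the pin clears at 9 mm and the stop is at 16 mm.

Request:
apply_moves:
  claw: [0.005,0.005,0.005,0.005,0.005]
  xyz:
    - [0,0,-0.004]
    - [0,0,-0.004]
    - [0,0,-0.0045]
    - [0,0,0]
    - [0,0,0]
  twist:
    - [0,0,0]
    - [0,0,0]
    - [0,0,0]
    - [0,0,0]
    - [0,0,0]

```text
clock: 12.75
position: [0.4706, 0.0649, 0.0312]
tool_rot: [3.141, 0.001, 2.909]
force: [5.9, 0.6, -6.4]
grip_width: 0.0147
finger_force: 58.7
```

Run:
```python
from h import *
o=bot.observe();print(o['position'],o['force'],o['grip_width'])
f=grab('wrist');im=f['img'].astype(int);r,g,b=im[...,0],im[...,1],im[...,2]
t=grab('top')
```

```text
[0.4706275  0.06494402 0.03121411] [ 5.92447439  0.61501573 -6.43195251] 0.01472801885084966
```

Request:
apply_moves:
  claw: [0.005,0.005,0.005,0.005,0.005,0.005,0.005,0.005,0.005,0.005]
  xyz:
    - [0,0.004,0]
    - [0,0.008,0]
    - [0,0.008,0]
    - [0,0.008,0]
    - [0,0.008,0]
    - [0,0.008,0]
    - [0,0.008,0]
    - [0,0.006,0]
    - [0,0.0025,0]
    - [0,0,0]
  twist:
    - [0,0,0]
    - [0,0,0]
    - [0,0,0]
    - [0,0,0]
    - [0,0,0]
    - [0,0,0]
    - [0,0,0]
    - [0,0,0]
    - [0,0,0]
    - [0,0,0]

```text
clock: 13.85
position: [0.4846, 0.1238, 0.0308]
tool_rot: [-3.142, 0.001, 2.909]
force: [6.0, -0.6, -7.6]
grip_width: 0.0151
finger_force: 58.8
```

Run:
```python
from h import *
for k in range(3):
    f=grab('top')
    o=bot.observe();print(o['position'],o['force'],o['grip_width'])
f=grab('wrist','w7.png')
im=f['img'].astype(int);r,g,b=im[...,0],im[...,1],im[...,2]
```

```text
[0.48459318 0.12372887 0.03083525] [ 5.34803031  0.51540543 -7.10398896] 0.014839562579861762
[0.48461329 0.12365487 0.03085895] [ 5.95215017  0.32908176 -6.64157549] 0.014504939847647938
[0.48460036 0.12361277 0.03086636] [ 5.60839233 -0.75625319 -7.32265694] 0.015239564034174266
```

View pics/w7.png

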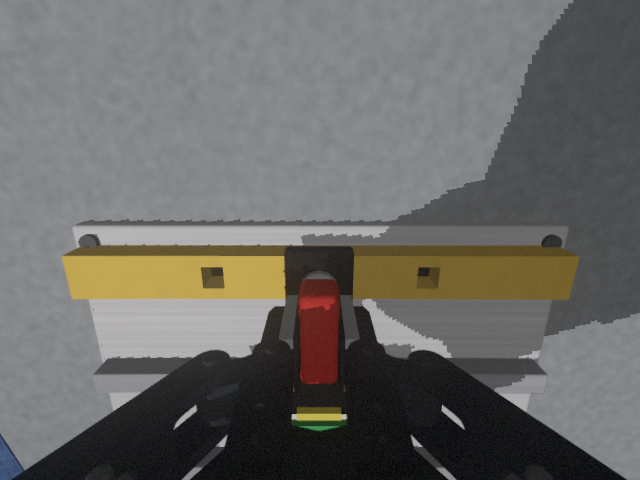

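The stage sits midway between the two outer holes, at (213,277) and (428,277), with the ear centred at 319. I'll lower the pin.

Request:
apply_moves:
  claw: [0.005,0.005,0.005,0.005,0.005,0.005]
  xyz:
    - [0,0.0004,0.002]
    - [0,0,0.003]
    - [0,0,0.003]
    - [0,0,0.002]
    - [0,0,0]
    - [0,0,0]
  twist:
    - [0,0,0]
    - [0,0,0]
    - [0,0,0]
    - [0,0,0]
    - [0,0,0]
    - [0,0,0]

```text
clock: 14.65
position: [0.4846, 0.1237, 0.0209]
tool_rot: [-3.141, 0.001, 2.908]
force: [5.7, -2.4, -5.2]
grip_width: 0.0151
finger_force: 59.1
```

Request:
apply_moves:
  claw: [0.005,0.005,0.005,0.005]
  xyz:
    - [0,0,0.001]
    - [0,0,0.001]
    - [0,0,0]
    - [0,0,0]
  twist:
    - [0,0,0]
    - [0,0,0]
    - [0,0,0]
    - [0,0,0]

```text
clock: 15.05
position: [0.4848, 0.124, 0.0196]
tool_rot: [3.141, 0.001, 2.908]
force: [1.1, -1.0, 12.7]
grip_width: 0.0151
finger_force: 61.9
```

Run:
```python
from h import *
f=grab('wrist');o=bot.observe();print(o['position'],o['force'],o['grip_width'],o['finger_force'])
print(bot.find_in('wrist','handle')[:1])
print(bot.job_done())
```

```text
[0.4848723  0.12393678 0.01960085] [ 1.81759056 -2.29477684 12.3757354 ] 0.014899383793498155 61.877524852752686
[{'position': [0.484, 0.1218, 0.0452], 'score': 0.66}]
the job is handed in; nothing more can be done
None
```

The job is handed in: the green module was seated flat between the four stops and released, the stage is at the middle hole with the pin home (12 N up-force, at the same height as in the first hole), and the handle is still gripped. I didn't photograph the module again after the slide.

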